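Close the retaining bar over the hub

ROBOT

A 6-joint arm with a two-finger parallel gripper is mounted at the origin on the work surface. World frame = base frame: x ahead of the robot, y to its left, z up, the work surface at z = 0. Lengths are in mm, angles in rad, forces in N, time in s.
With the tool pointing down it reaches from about 325 to 775 mm from the base axis. Payload 5.5 kg.
Tool frame: the origin (TCP) lies at the very end of the fingers, on their centre line; the grasp point (between the pads) lies 19 mm behind it (r.tcp_to_grasp is the distance from the TCP to the grasp point, in mm); z points along the fingers, y is the line along which they close (so a half turn about z gives the same grasp; the last joint's range is limited). The gripper opens to 85 mm and grips with 20 to 120 N. Pads are 22 mm wide; open, the fingers measure 114 mm over their backs; the gripper's body (76 mm by 85 mm) begins 54 mm behind the grasp point. The pads swing forward as they close: fully open they stand 13 mm farther back than shut.
Start: joints at [-1.35, 0.091, 1.231, -0, 1.82, -0.057], TCP at [164.544, -577.011, 231.275] pointing down, gripper open.
Joint ranges: [-2.87, 2.87], [-0.86, 2.18], [0.17, 2.46], [-1.51, 4.65], [0.06, 2.69], [-2.65, 2.65]. Speed limits (rad/s): [2.57, 2.57, 3.01, 3.14, 3.14, 3.14].

INTERFACE

Orientations are given as a unit quaternion [x, y, z, w].
In Python, from rig import sensors, vision, sign_off, models, r gives the robot as it stands.
- The arm moves only by the tool servo_tool, never from a script. Its argument "deltas" is a list that holds one entry, the list of rows, each a list of 6 numbers: the shift along the tool's x, y, z in mm, then the turn, a rotation vector about the tool's x, y, z in rad. In form: [[[dx, dy, dz, ax, ay, az], ...]]. A call has exactly 5 rows; each row is the pose to reach, as a shift and turn from the pose commanded when the call began, along the tool's axes at that moment; what a row does not reach only later rows make up. A row lasts 1/10 s, in which the tool goes at most 50 mm and 8.59 degrees, less where a joint would pass 70% of its speed; a pose out of reach is approached as far as the arm can. A call with a gripper value outside its range is refused whole. "claw" is the opening in per cent of the stroke, from 0 (shut) to 100 (fully open), set as the call begins (left out, the last holds). The fingers move at their own pace and stop on an object; the grip force is fixed at half the most. Time passes only in rows, so rows that repeat a pose let the fingers close, or fill a call up. It gives the time, the measured TCP pose, the force, the opening and the grip force at its end, in the units of the state.
- sensors.observe(): the state, without advancing time (a new reading comes with each control period).
- vision.capture(name): name is "scene" or "side" or "wrist"; returns the picture (400x640x3 uint8, red, green, blue); there is no depth.
- vision.get_calibration(name): a dict with "mtx" (3x3 intrinsics, pixels), "origin" and "rotation" of the camera in the world. Camera axes: x right, y down, z forward; pixel columns grow to the right and rows downward; lengths in mm; the calibration is good to about 2 mm. A picture is of the moment at which its call begins: read the wrist's pose just before it. get_calibration takes no time and is no camera call; for the wrist camera it gives the pose at the moment of the call.
- sign_off(): hands the job in; it is judged then, once.
Trained networks look in the newest picture that a camera, given by its name, has taken for a name from the list of things; names that differ only in an ending like _2 or _b are one class to them, and where a whole thing is asked for, a point or a joint stands for the part that bears it (a point fixed in the world has none). Each returns a list of dicts, best first, with "confidence" (0 to 1); they miss things now and then, are a little off and sometimes report something else, mostly with a low value. They report only what shows in the picture. A call takes as long as a camera call.
- models.cut_out(thing, camera): "region" (400x640 bool, what is visible of it) and "box" ([left, top, right, bottom] in pixels, round what is visible of it).
- models.tip_of(thing, camera): "pixel" ([column, row] in pixels: a listed point, or the origin of a listed thing).
The state is a dict: "clock": time; "qpos": joint angles; "dq": joint speeds; "tau": joint torques, N m; "tool_pos": TCP position; "ee_rot": TCP orientation; "ft_force": force on the tool from outside, world axes, zero at the start; "moment": the same for the moment, N m; "grip_width": opening from 0.0 (shut) to 1.0 (fully open); "gripper_force": force on a finger pad.
Only numpy, scipy, OpenCV 4.12 (cv2) and the standard library are available. Lean on these libraries where they do the work, as an engineer would, in place of code of your own. Each camera call takes 0.05 s, during which the arm holds its last target. There are 200 camera calls.

TASK

The brass hub on its workpiece carrier must be secured before it travels: swing that carrier's green retaining bar round by its knob until it is fully home in its catch, then let go of it. Leave the blue bar of the empty carrier where it is.

Things in the scene. Friction and masses are not known exactly. Their poses are not given: they have to be found in the camera images.
- green_bar (a joint): Angle (rad) of the flat green bar about its upright pivot: 0 = home against the back of its grey C-shaped catch (hard stop); grows as it opens, counter-clockwise from above; starts at 1.1 to 1.7. Close it clockwise. Stiff hinge (0.12 Nm, no spring), stays where left. Bar 16 mm wide, 8 mm thick, swings level, underside 62, top 70 mm above the table, tip 168 mm from the pivot.
- green_knob (a point): Mid-point, on the axis, of the upright round green knob on the green bar: 24 mm in diameter, from the bar's top at 70 mm to 120 mm above the table; this point is at 98 mm. It stands 95 mm from the pivot axis and moves with the bar. The bar passes clear above the brass hub.
- green_pivot (a point): Point on the green bar's pivot axis, 98 mm above the table (bolt head below it at 77 mm). The closed knob lies where the present one comes when turned clockwise about this axis by the joint value. The catch lies 145 to 175 mm from the axis; the bar slides sideways under its lip, whose top is at 76 mm. The carrier is an aluminium plate, 170 x 210 mm, fixed to the table.
- blue_knob (a point): The same point on the blue knob of the neighbouring, empty carrier, which is alike but for the blue bar and knob; its bar also stands open. Leave it.

How it is judged:
By the outcome, as a careful person would: the job done as asked, in the order asked, and still so for the second after the job is handed in, with the robot touching nothing.
It also fails if it takes over 35 s, if anything falls off the work surface, if the arm or the gripper's body presses on something with over 40 N, if the wrist force passes 120 N, or if a joint passes its speed limit or range.

## Working session

There is one attempt and no reset: what is moved stays moved. The work goes in short steps, Python scripts to look and compute and a tool call to move; the robot and the scene stay as the last step left them, time stands still between calls to the robot, and variables do not carry over. Pictures are saved under pics/ and viewed, at most 10 in all, crops included, and the job is handed in when it is done.

Besides the shell and the picture viewer there is one more tool, called after "Request:" as name(argument=value, ...), one argument or row to a line, values as JSON. servo_tool: Moves the arm, as the interface text tells. Its arguments: {"type":"object","properties":{"deltas":{"type":"array"},"claw":{"type":"number"}},"required":["deltas"]}

```bash
mkdir -p pics
cat > h.py <<'E'
import numpy as np, cv2
from rig import sensors, vision, sign_off, models, r
def plane(cam,px,z):
    c=vision.get_calibration(cam); K=np.array(c["mtx"]);R=np.array(c["rotation"]);o=np.array(c["origin"])
    d=R@np.linalg.solve(K,[px[0],px[1],1.]); return o+d*(z-o[2])/d[2]
E
python3 - <<'E'
from h import *
ims=[]
for cam in ["scene","side"]:
    im=vision.capture(cam); ims.append(im)
    for t in ["green_knob","green_pivot","blue_knob"]:
        for d in models.tip_of(t,cam)[:2]: print(cam,t,np.round(d["pixel"],1),round(d["confidence"],2),np.round(plane(cam,d["pixel"],98),1))
    cv2.imwrite(f"pics/{cam}.png",im[:,:,::-1])
s=sensors.observe();print(s["clock"],s["tool_pos"],s["ee_rot"])
E
```

```text
Traceback (most recent call last):
  File "h.py", line 5, in plane
    d=R@np.linalg.solve(K,[px[0],px[1],1.]); return o+d*(z-o[2])/d[2]
      ~^~~~~~~~~~~~~~~~~~~~~~~~~~~~~~~~~~~~
ValueError: matmul: Input operand 1 has a mismatch in its core dimension 0, with gufunc signature (n?,k),(k,m?)->(n?,m?) (size 3 is different from 4)
```

```bash
sed -i 's/R=np.array(c\["rotation"\])/R=Rotation.from_quat(c["rotation"]).as_matrix()/; 1a from scipy.spatial.transform import Rotation' h.py
python3 - <<'E'
from h import *
print(vision.get_calibration("scene"))
for cam in ["scene","side"]:
    im=vision.capture(cam)
    for t in ["green_knob","green_pivot","blue_knob"]:
        for d in models.tip_of(t,cam)[:2]: print(cam,t,np.round(d["pixel"],1),round(d["confidence"],2),np.round(plane(cam,d["pixel"],98),1))
    cv2.imwrite(f"pics/{cam}.png",im[:,:,::-1])
s=sensors.observe();print(s["clock"],s["tool_pos"],s["ee_rot"])
E
```

```text
{'mtx': array([[404.75078506,   0.        , 315.35433092],
       [  0.        , 404.75078506, 195.06674879],
       [  0.        ,   0.        ,   1.        ]]), 'origin': array([923.06314373, 192.98760849, 679.35158217]), 'rotation': array([ 0.44596798,  0.84442784, -0.26456134, -0.13439303])}
scene green_knob [402.6 188.7] 0.76 [499.1  81.6  98. ]
scene green_pivot [376.2 227.9] 0.97 [594.3  82.5  98. ]
scene blue_knob [215.9 118.3] 0.77 [ 554.2 -309.4   98. ]
side green_knob [254.8 193.9] 0.61 [505.2  86.9  98. ]
side green_pivot [294.3 187. ] 0.94 [595.5  74.2  98. ]
side blue_knob [347.2 332.2] 0.82 [ 550.  -293.3   98. ]
0.5 [ 164.51658804 -577.01012472  231.23945087] [ 9.90371708e-01  1.38433659e-01 -2.45164027e-05 -3.87499737e-05]
```

View pics/scene.png

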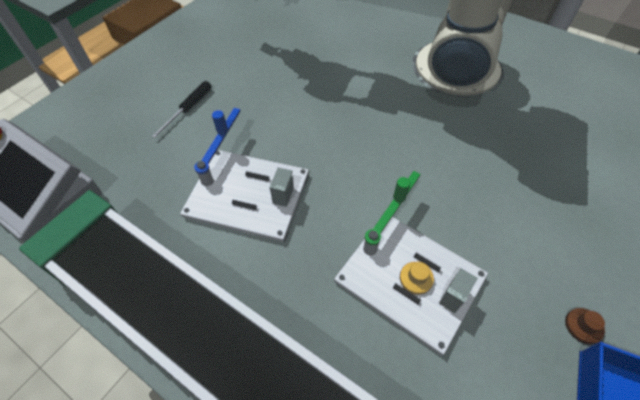

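View pics/side.png

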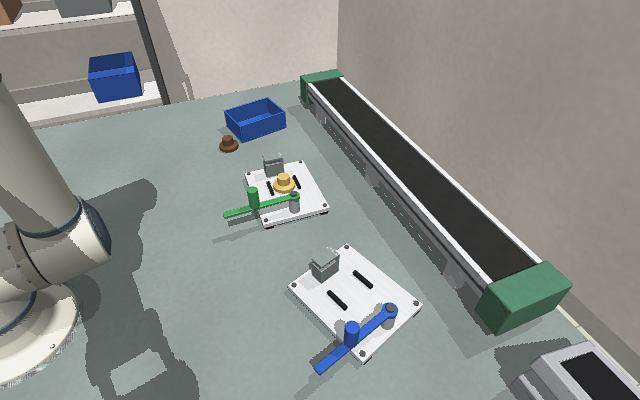

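The scene view shows the green carrier with the brass hub: knob at (403,189), bolt head at (372,238) and catch at (460,290). The side view agrees, with knob (254,197), bolt (294,197) and catch (273,165). The bar closes toward +y.

Run:
```python
from h import *
print("catch",plane("scene",(458,274),76),plane("side",(273,156),76))
s=sensors.observe();R=Rotation.from_quat(s["ee_rot"]);c=vision.get_calibration("wrist")
print("cam in tool",R.inv().apply(c["origin"]-s["tool_pos"]),(R.inv()*Rotation.from_quat(c["rotation"])).as_matrix().round(2))
# waypoint deltas
x0=0.2777
for i in range(4):
    a=x0+0.7*i
    X=np.array([np.cos(a),np.sin(a)]);Y=np.array([np.sin(a),-np.cos(a)])
    w=np.array([500-164.5,84+577])/4
    print(i,w@X,w@Y)
```

```text
catch [582.35718464 227.55150394  76.        ] [595.19594845 238.77569269  76.        ]
cam in tool [  73.88396256    0.84145816 -143.3041516 ] [[ 0.   -0.96 -0.29]
 [ 1.   -0.    0.  ]
 [-0.   -0.29  0.96]]
0 125.96400140126345 -135.92515762721226
1 183.90797303487 -22.813057208658677
2 155.3571513088299 101.02838047897892
3 53.739433799795485 177.35459221536217
```

Request:
servo_tool(
  deltas=[
    [[25, -27, 0, 0, 0, -0.14], [50, -54, 0, 0, 0, -0.28], [76, -82, 0, 0, 0, -0.42], [101, -109, 0, 0, 0, -0.56], [126, -136, 0, 0, 0, -0.7]],
  ],
  claw=40,
)

```text
clock: 1.0
tool_pos: [248.9, -410.3, 231.4]
ee_rot: [0.882, 0.472, 0.0, 0.0]
ft_force: [1.0, -0.8, 0.2]
grip_width: 0.399
gripper_force: 0.0
```

Request:
servo_tool(
  deltas=[
    [[37, -5, 0, 0, 0, -0.14], [74, -9, 0, 0, 0, -0.28], [110, -14, 0, 0, 0, -0.42], [147, -18, 0, 0, 0, -0.56], [184, -23, 0, 0, 0, -0.7]],
  ],
)

```text
clock: 1.5
tool_pos: [332.6, -244.9, 231.5]
ee_rot: [0.666, 0.746, 0.0, 0.0]
ft_force: [1.2, 0.6, -0.4]
grip_width: 0.4
gripper_force: 0.0
```

Request:
servo_tool(
  deltas=[
    [[31, 20, 0, 0, 0, -0.14], [62, 40, 0, 0, 0, -0.28], [93, 61, 0, 0, 0, -0.42], [124, 81, 0, 0, 0, -0.56], [155, 101, 0, 0, 0, -0.7]],
  ],
)

```text
clock: 2.0
tool_pos: [416.5, -79.9, 231.6]
ee_rot: [0.37, 0.929, 0.0, 0.001]
ft_force: [0.6, -1.5, 0.6]
grip_width: 0.399
gripper_force: 0.0
```

Request:
servo_tool(
  deltas=[
    [[11, 35, 0, 0, 0, -0.14], [22, 71, 0, 0, 0, -0.28], [32, 106, 0, 0, 0, -0.42], [43, 142, 0, 0, 0, -0.56], [54, 177, 0, 0, 0, -0.7]],
  ],
)

```text
clock: 2.5
tool_pos: [500.0, 85.5, 231.5]
ee_rot: [0.029, 1.0, 0.0, 0.0]
ft_force: [0.6, 0.4, 0.8]
grip_width: 0.401
gripper_force: 0.0
```

Run:
```python
from h import *
cam="wrist"; im=vision.capture(cam)
for t in ["green_knob","green_pivot"]:
    for d in models.tip_of(t,cam)[:2]: print(t,np.round(d["pixel"],1),round(d["confidence"],2),np.round(plane(cam,d["pixel"],98),1))
cv2.imwrite("pics/w1.png",im[:,:,::-1])
```

```text
green_knob [316.8 192.5] 0.59 [500.8  84.5  98. ]
green_pivot [317.1 274.1] 0.72 [593.2  77.   98. ]
```

View pics/w1.png

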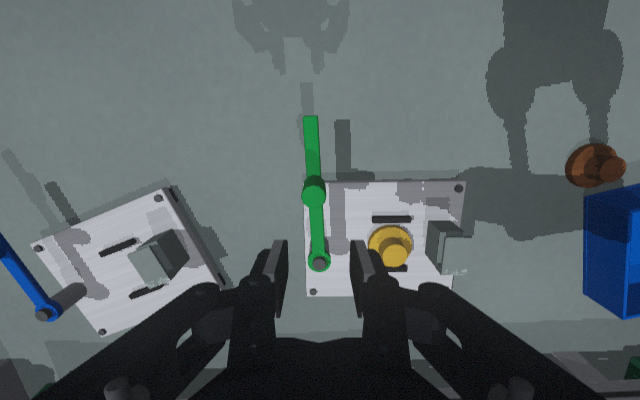

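The wrist view shows the green knob at (314,190), the bolt at (318,262), and the catch at (440,245) on the closing side. The fingers straddle the bar. I'll descend and cage the knob loosely, so a radial error can't load the wrist.

Request:
servo_tool(
  deltas=[
    [[0, -0.5, 30, 0, 0, 0.02], [0, -0.5, 60, 0, 0, 0.02], [0, -0.5, 90, 0, 0, 0.02], [0, -0.5, 122, 0, 0, 0.02], [0, -0.5, 152, 0, 0, 0.02]],
  ],
)

```text
clock: 3.15
tool_pos: [499.1, 82.2, 78.3]
ee_rot: [0.043, 0.999, -0.0, 0.0]
ft_force: [0.8, -0.1, 0.3]
grip_width: 0.394
gripper_force: 0.0
```

Request:
servo_tool(
  deltas=[
    [[-0.2, 6.6, 0, 0, 0, 0.07], [-0.9, 13.3, 0, 0, 0, 0.14], [-2.1, 19.8, 0, 0, 0, 0.21], [-3.7, 26.3, 0, 0, 0, 0.28], [-5.8, 32.6, 0, 0, 0, 0.35]],
  ],
)

```text
clock: 3.65
tool_pos: [507.4, 114.1, 79.3]
ee_rot: [0.218, 0.976, -0.001, -0.0]
ft_force: [-1.8, -2.1, -1.1]
grip_width: 0.398
gripper_force: 0.9
```

Request:
servo_tool(
  deltas=[
    [[-0.2, 6.6, 0, 0, 0, 0.07], [-0.9, 13.3, 0, 0, 0, 0.14], [-2.1, 19.8, 0, 0, 0, 0.21], [-3.7, 26.3, 0, 0, 0, 0.28], [-5.8, 32.6, 0, 0, 0, 0.35]],
  ],
)

```text
clock: 4.15
tool_pos: [526.4, 141.3, 79.4]
ee_rot: [0.384, 0.923, -0.001, -0.0]
ft_force: [-2.4, -0.7, 0.0]
grip_width: 0.398
gripper_force: 0.9
```

Request:
servo_tool(
  deltas=[
    [[-0.2, 6.6, 0, 0, 0, 0.07], [-0.9, 13.3, 0, 0, 0, 0.14], [-2.1, 19.8, 0, 0, 0, 0.21], [-3.7, 26.3, 0, 0, 0, 0.28], [-5.8, 32.6, 0, 0, 0, 0.35]],
  ],
)

```text
clock: 4.65
tool_pos: [553.6, 160.5, 79.4]
ee_rot: [0.539, 0.842, -0.0, -0.0]
ft_force: [-2.4, 1.0, 0.2]
grip_width: 0.396
gripper_force: 0.9
```

Request:
servo_tool(
  deltas=[
    [[-0.1, 5.7, 0, 0, 0, 0.06], [-0.5, 11.4, 0, 0, 0, 0.12], [-1.3, 17.0, 0, 0, 0, 0.18], [-2.5, 22.6, 0, 0, 0, 0.24], [-4, 28, 0, 0, 0, 0.3]],
  ],
)

```text
clock: 5.15
tool_pos: [580.8, 168.8, 79.4]
ee_rot: [0.659, 0.752, -0.0, -0.0]
ft_force: [-2.2, 0.3, 0.0]
grip_width: 0.4
gripper_force: 0.8
```

Request:
servo_tool(
  deltas=[
    [[0, 2, 0, 0, 0, 0.02], [0, 4, 0, 0, 0, 0.04], [-0.1, 6, 0, 0, 0, 0.06], [-0.3, 8, 0, 0, 0, 0.08], [-0.5, 9.5, 0, 0, 0, 0.1]],
  ],
)

```text
clock: 5.65
tool_pos: [590.7, 170.3, 79.3]
ee_rot: [0.695, 0.719, -0.0, 0.0]
ft_force: [-1.3, -0.0, 0.7]
grip_width: 0.399
gripper_force: 0.6
```

Force is still at the level of hinge drag, so I'll continue in small steps.

Request:
servo_tool(
  deltas=[
    [[0, 1, 0, 0, 0, 0.01], [0, 2, 0, 0, 0, 0.02], [0, 3, 0, 0, 0, 0.03], [-0.1, 4, 0, 0, 0, 0.04], [-0.1, 5, 0, 0, 0, 0.05]],
  ],
)

```text
clock: 6.15
tool_pos: [595.6, 170.7, 79.3]
ee_rot: [0.712, 0.702, 0.0, -0.0]
ft_force: [-1.1, -1.7, 0.4]
grip_width: 0.397
gripper_force: 0.6
```

Request:
servo_tool(
  deltas=[
    [[0, 0.6, 0, 0, 0, 0], [0, 1.2, 0, 0, 0, 0], [0, 1.8, 0, 0, 0, 0], [0, 2.4, 0, 0, 0, 0], [0, 3, 0, 0, 0, 0]],
  ],
)

```text
clock: 6.65
tool_pos: [598.6, 170.8, 79.3]
ee_rot: [0.712, 0.703, 0.0, -0.0]
ft_force: [-0.6, 0.9, -0.3]
grip_width: 0.399
gripper_force: 0.7
```

Run:
```python
from h import *
ims=[]
for cam,(x,y) in [("wrist",(320,190)),("side",(275,185))]:
    im=vision.capture(cam)
    w,h=(320,200) if cam=="wrist" else (100,63)
    cr=im[max(0,y-h//2):y+h//2,max(0,x-w//2):x+w//2]
    ims.append(cv2.resize(cr,(480,300),interpolation=cv2.INTER_CUBIC))
    for t in ["green_knob","green_pivot"]:
        for d in models.tip_of(t,cam)[:1]: print(cam,t,np.round(d["pixel"]),round(d["confidence"],2),np.round(plane(cam,d["pixel"],98),1))
cv2.imwrite("pics/c1.png",np.vstack(ims)[:,:,::-1])
```

```text
wrist green_knob [310. 262.] 0.62 [594.3 174.2  98. ]
side green_knob [281. 160.] 0.97 [601.5 186.8  98. ]
side green_pivot [294. 182.] 0.69 [599.7  90.3  98. ]
```

View pics/c1.png

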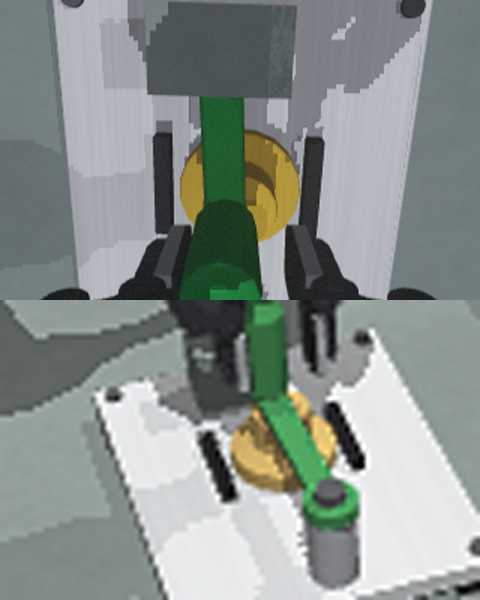

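The bar (columns 200–243 of the crop) is under the lip but not yet at the back of the catch, which is on the right. I'll push on until the force rises.

Request:
servo_tool(
  deltas=[
    [[0, 1, 0, 0, 0, 0.01], [0, 2, 0, 0, 0, 0.02], [0, 3, 0, 0, 0, 0.03], [0, 4, 0, 0, 0, 0.04], [0, 5, 0, 0, 0, 0.05]],
  ],
)

```text
clock: 7.45
tool_pos: [603.0, 170.2, 79.2]
ee_rot: [0.729, 0.684, -0.001, -0.0]
ft_force: [-7.6, -1.5, 3.4]
grip_width: 0.398
gripper_force: 3.5
```

Request:
servo_tool(
  deltas=[
    [[0, 0.4, 0, 0, 0, 0], [0, 0.8, 0, 0, 0, 0], [0, 1.2, 0, 0, 0, 0], [0, 1.6, 0, 0, 0, 0], [0, 2, 0, 0, 0, 0]],
  ],
)

```text
clock: 7.95
tool_pos: [603.0, 170.2, 79.1]
ee_rot: [0.729, 0.684, -0.003, -0.002]
ft_force: [-12.8, -1.5, 5.7]
grip_width: 0.401
gripper_force: 6.9
```

Request:
servo_tool(
  deltas=[
    [[0, 0.5, 0, 0, 0, 0], [0, 1, 0, 0, 0, 0], [0, 1.5, 0, 0, 0, 0], [0, 2, 0, 0, 0, 0], [0, 2, 0, 0, 0, 0]],
  ],
)

```text
clock: 8.45
tool_pos: [603.0, 170.2, 78.9]
ee_rot: [0.729, 0.685, -0.005, -0.003]
ft_force: [-20.3, -2.9, 7.7]
grip_width: 0.4
gripper_force: 10.5
```

Run:
```python
from h import *
im=vision.capture("wrist")
cv2.imwrite("pics/c2.png",cv2.resize(im[90:290,160:480],(640,400),interpolation=cv2.INTER_CUBIC)[:,:,::-1])
```

```text
(no output)
```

View pics/c2.png

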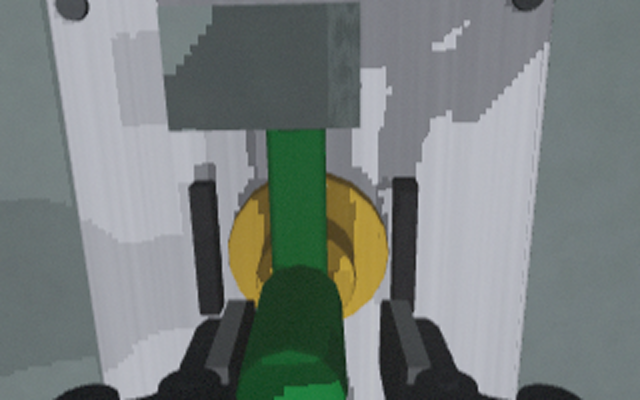

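The bar's right edge (327) sits against the catch's back wall (327), with a firm 20 N and no further motion, so it is home. I'll back off to the centre of the gap, then lift.

Request:
servo_tool(
  deltas=[
    [[0, -2, 0, 0, 0, 0], [0, -4, 0, 0, 0, 0], [0, -6, 0, 0, 0, 0], [0, -7.5, 0, 0, 0, 0], [0, -7.5, 0, 0, 0, 0]],
  ],
)

```text
clock: 9.0
tool_pos: [600.3, 170.8, 79.4]
ee_rot: [0.729, 0.684, 0.0, 0.0]
ft_force: [-0.2, -0.3, -0.5]
grip_width: 0.401
gripper_force: 0.0
```

Request:
servo_tool(
  deltas=[
    [[0, -1, -10, 0, 0, 0], [0, -1, -30, 0, 0, 0], [0, -1, -60, 0, 0, 0], [0, -1, -100, 0, 0, 0], [0, -1, -140, 0, 0, 0]],
  ],
)

```text
clock: 9.5
tool_pos: [598.9, 170.7, 221.1]
ee_rot: [0.729, 0.684, -0.0, -0.0]
ft_force: [0.9, 0.8, -0.2]
grip_width: 0.4
gripper_force: 0.0
```

Request:
servo_tool(
  deltas=[
    [[0, 0, -10, 0, 0, 0], [0, 0, -20, 0, 0, 0], [0, 0, -20, 0, 0, 0], [0, 0, -20, 0, 0, 0], [0, 0, -20, 0, 0, 0]],
  ],
)

```text
clock: 10.0
tool_pos: [598.6, 170.6, 237.1]
ee_rot: [0.729, 0.684, -0.001, -0.001]
ft_force: [0.7, -1.2, 0.2]
grip_width: 0.398
gripper_force: 0.0
```

Run:
```python
from h import *
im=vision.capture("wrist"); cv2.imwrite("pics/w3.png",im[:,:,::-1])
```

```text
(no output)
```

View pics/w3.png

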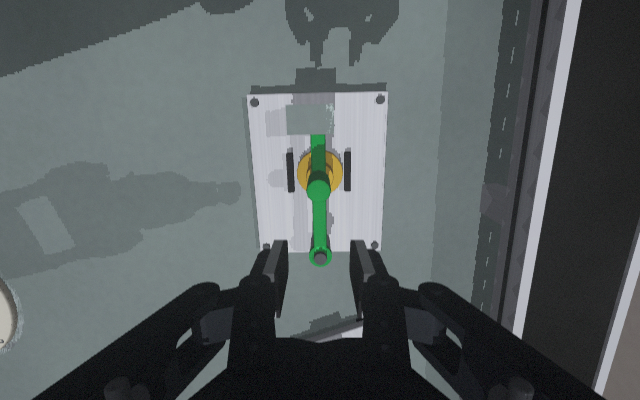

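The bar lies over the hub and under the catch lip: knob at (318,187), pivot at (320,256), catch at (310,120). The gripper is clear of it.

```bash
python3 -c "
from rig import sign_off
print(sign_off())"
```

```text
the job is handed in; nothing more can be done
None
```

The green bar is swung fully home in its catch and released, the blue bar was left alone, and the job was handed in at about 10 s; the verdict was not shown.

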